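# Nest the matching sauce bowls and cover the stack

## Robot

A 7-joint arm with a two-finger parallel gripper is mounted at the origin on the work surface. World frame = base frame: x ahead of the robot, y to its left, z up, the work surface at z = 0. Lengths are in m, angles in degrees, forces in N, time in s.
With the tool pointing down it reaches from about 0.425 to 0.925 m from the base axis. Payload 6.8 kg.
Tool frame: the origin (TCP) lies at the very end of the fingers, on their centre line; the grasp point (between the pads) lies 19 mm behind it (tcp_to_grasp is the distance from the TCP to the grasp point, in m); x points along the fingers, y is the direction in which the jaws open and shut, and the axes are right-handed (so a half turn about x gives the same grasp; the last joint's range is limited). The gripper opens to 88 mm and grips with 3 to 60 N. Pads are 20 mm wide; open, the fingers measure 115 mm over their backs; the gripper's body (75 mm by 178 mm) begins 61 mm behind the grasp point.
Start: joints at [63.994, 27.33, 1.283, 89.118, -0.659, 63.558, -4.761], TCP at [0.229, -0.635, 0.223] pointing down, gripper open.
Joint ranges: [-169.35, 169.35], [-19.33, 120.38], [-80.79, 83.38], [13.8, 139.57], [-78.32, 258.32], [9.67, 109.79], [-169.56, 169.56]. Speed limits (degrees/s): [136.94, 136.94, 180, 180, 180, 180, 180].

## Interface

Orientations are given as [roll, pitch, yaw] about the fixed x, y, z axes, in that order (R = Rz(yaw) Ry(pitch) Rx(roll)).
In Python, from plant import state, read_camera, hand_in, tcp_to_grasp gives the robot as it stands.
- The arm moves only by the tool step_arm, never from a script. Its argument "increments" is text: rows parted by semicolons, each of 5 numbers parted by spaces: the shift along the tool's x, y, z in cm, then the turn about the tool's x in rad, then the finger opening in cm, from 0 to 8.78. In form: tx ty tz spin hand; .... A call has 1 to 20 rows; each row is the pose to reach, as a shift and turn from the pose commanded when the call began, along the tool's axes at that moment; what a row does not reach only later rows make up. A row lasts 1/10 s, in which the tool goes at most 50 mm and 8.59 degrees, less where a joint would pass 70% of its speed; a pose out of reach is approached as far as the arm can. A call with a gripper value outside its range is refused whole. The fingers move at their own pace and stop on an object; "force" is the grip in N (left out, the last holds). Time passes only in rows, so rows that repeat a pose let the fingers close. It gives the time, the measured TCP pose, the force and the opening at its end, in the units of the state.
- state(): the state, without advancing time (a new reading comes with each control period).
- read_camera(name): name is "scene" or "top" or "wrist"; returns a dict with "image" (480x640x3 uint8, red, green, blue), "camera_matrix" (3x3 intrinsics, pixels), "extrinsics" (4x4, takes a point from camera to world coordinates). Camera axes: x right, y up, looking along -z (the intrinsics and any distortion apply to the point x, -y, -z); pixel columns grow to the right and rows downward; lengths in m; the calibration is good to about 2 mm. A picture is of the moment at which its call begins. There is no depth.
- hand_in(): hands the job in, once; it reports no verdict.
The state is a dict: "clock": time; "q": joint angles; "qvel": joint speeds; "tau": joint torques, N m; "position": TCP position; "tcp_rot": TCP orientation; "force": force on the tool from outside, world axes, zero at the start; "wrist_torque": the same for the moment, N m; "gripper_width": finger opening in m.
Only numpy, scipy, OpenCV 4.12 (cv2) and the standard library are available. Lean on these libraries where they do the work, as an engineer would, in place of code of your own. Each camera call takes 0.05 s, during which the arm holds its last target.

## Task

Tidy the sauce bowls: on the round wooden tray, nest the three matching stepped bowls into one upright stack, each fully seated in the one below, and then put the small glass lid squarely on the top bowl. Leave the straight-sided pot, the square dish and everything else where they stand. Set every piece down; do not let any bowl or the lid drop.

Things in the scene. Friction and masses are not known exactly. Their poses are not given: they have to be found in the camera images.
- tray_in (a point): round wooden tray fixed on the counter, 180 mm across, with a low rim 14 mm above the counter. Point: centre of its inner floor, which is 5 mm above the counter and about 160 mm across; z up.
- bowl_a_center (a point): small stepped enamel bowl, one of three alike (white, dark edge), 66 mm across, 48 mm tall, 120 g: the upper 18 mm is an upright collar, 66 mm across outside, 59 inside; under it a flat shoulder steps in to 55 mm and the body tapers to a 36 mm foot. Point: on its axis, half-way up, 24 mm above its foot; z up the axis. Starts upright on the tray.
- bowl_b_center (a point): stepped enamel bowl just like bowl_a. In a nested stack its shoulder (30 mm above its foot) rests on the rim of the bowl below, so each bowl adds 18 mm; fingers reaching below the shoulder would meet that rim. Point: on its axis, half-way up, 24 mm above its foot; z up the axis. Starts upright on the counter.
- bowl_c_center (a point): stepped enamel bowl just like bowl_a. In a nested stack its shoulder (30 mm above its foot) rests on the rim of the bowl below, so each bowl adds 18 mm; fingers reaching below the shoulder would meet that rim. Point: on its axis, half-way up, 24 mm above its foot; z up the axis. Starts upright on the counter.
- lid_knob (a point): round glass lid, 75 mm across, 33 mm tall, 90 g, lying right way up on the counter. A plug 52 mm across, 4 mm deep under it enters a bowl's mouth until the glass edge rests on the rim. Wooden knob: upright, 20 mm across, 15.5 to 33 mm above the lid's underside; glass below it up to 12 mm. Point: in the knob's middle, 24 mm above the underside, 20 mm above the rim when seated; z up.
- pot_center (a point): straight-sided enamel pot that does not nest (white enamel with a dark edge, like all the enamel pieces): plain cylinder 66 mm across from foot to rim, only 34 mm tall, with a wide flat floor. To be left alone. Point: on its axis, half-way up.
- dish_center (a point): square enamel dish that does not nest (white enamel with a dark edge, like all the enamel pieces), 64 x 64 mm, 28 mm tall. To be left alone. Point: its centre, half-way up.
- mug_center (a point): enamel mug (white enamel with a dark edge, like all the enamel pieces), 76 mm across, 74 mm tall, with a loop handle reaching 68 mm from its axis along its +y. To be left alone. Point: on its axis, half-way up.
- bottle_center (a point): empty plastic squeeze bottle standing upright, 58 mm across, 186 mm tall with its nozzle. To be left alone. Point: on its axis, half-way up.
- lifter_center (a point): steel grill lifter with a wooden grip and a forked end, 300 mm long, 22 mm high, lying flat. To be left alone. Point: near its middle, 11 mm up; x along its length towards the fork.
- tongs_center (a point): steel tongs, about 235 mm long, 16 mm high, lying flat. To be left alone. Point: near their middle, 8 mm up; x along their length towards the jaws.

How it is judged (in metres and radians):
On the way, in this order (a step that is already met when the one before it is completed fails the run):
1. two of the stepped bowls are nested, one fully seated in the other (((horizontal distance between bowl_a_center and bowl_b_center below 0.005 m and angle between each of bowl_a_center, bowl_b_center's own z axis and vertical below 0.06 rad and (z of bowl_a_center in the frame of bowl_b between 0.039 and 0.0445 m or z of bowl_b_center in the frame of bowl_a between 0.039 and 0.0445 m)) or (horizontal distance between bowl_a_center and bowl_c_center below 0.005 m and angle between each of bowl_a_center, bowl_c_center's own z axis and vertical below 0.06 rad and (z of bowl_a_center in the frame of bowl_c between 0.039 and 0.0445 m or z of bowl_c_center in the frame of bowl_a between 0.039 and 0.0445 m)) or (horizontal distance between bowl_b_center and bowl_c_center below 0.005 m and angle between each of bowl_b_center, bowl_c_center's own z axis and vertical below 0.06 rad and (z of bowl_b_center in the frame of bowl_c between 0.039 and 0.0445 m or z of bowl_c_center in the frame of bowl_b between 0.039 and 0.0445 m)))), for 0.2 s.
2. all three stepped bowls are nested in one upright stack on the tray (horizontal distance between bowl_a_center and bowl_b_center below 0.005 m and horizontal distance between each of bowl_a_center, bowl_b_center and bowl_c_center below 0.005 m and horizontal distance between each of bowl_a_center, bowl_b_center, bowl_c_center and tray_in below 0.06 m and angle between each of bowl_a_center, bowl_b_center, bowl_c_center's own z axis and vertical below 0.06 rad and z of bowl_a_center in the frame of tray_in between 0.021 and 0.064 m and z of bowl_b_center in the frame of tray_in between 0.021 and 0.064 m and z of bowl_c_center in the frame of tray_in between 0.021 and 0.064 m), for 0.2 s.
At the end, for the whole second after the job is handed in: The three stepped bowls stand nested on the tray (60 mm of its centre), coaxial to 5 mm, tilt under 0.06 rad, within 4 mm of seated height; the lid lies level on top, within 9 mm of the axis and 4 mm of seated height; all at rest and released; every bystander within 30 mm of its start (all of step 2 and horizontal distance between lid_knob and bowl_a_center below 0.009 m and horizontal distance between lid_knob and bowl_b_center below 0.009 m and horizontal distance between lid_knob and bowl_c_center below 0.009 m and angle between lid_knob's own z axis and vertical below 0.06 rad and z of lid_knob in the frame of tray_in between 0.1 and 0.108 m and linear speed of each of bowl_a, bowl_b, bowl_c, lid below 0.02 m/s and distance of each of pot_center, dish_center, mug_center, bottle_center, lifter_center, tongs_center from where it was at the start of the episode below 0.03 m); the robot touches nothing.
It fails at once if a bowl or the lid is let fall or knocked away (faster than 0.5 m/s while no finger touches it) ((linear speed of bowl_a above 0.5 m/s and contact force between the fingers and bowl_a below 0.05 N) or (linear speed of bowl_b above 0.5 m/s and contact force between the fingers and bowl_b below 0.05 N) or (linear speed of bowl_c above 0.5 m/s and contact force between the fingers and bowl_c below 0.05 N) or (linear speed of lid above 0.5 m/s and contact force between the fingers and lid below 0.05 N)).
It fails at once if a bystander is shifted by more than 30 mm, or the bottle or mug is tipped over (distance of any of pot_center, dish_center, mug_center, bottle_center, lifter_center, tongs_center from where it was at the start of the episode above 0.03 m or angle between any of bottle_center, mug_center's own z axis and vertical above 0.5 rad).
It also fails if it takes over 72 s, if anything falls off the work surface, if the arm or the gripper's body presses on something with over 40 N, if the wrist force passes 120 N, or if a joint passes its speed limit or range.

## Working session

There is one attempt and no reset: what is moved stays moved. The work goes in short steps, Python scripts to look and compute and a tool call to move; the robot and the scene stay as the last step left them, time stands still between calls to the robot, and variables do not carry over. Pictures are saved under pics/ and viewed, and the job is handed in when it is done.

Besides the shell and the picture viewer there is one more tool, called after "Emit:" by a JSON object that holds its "api" and its "payload", one argument or row to a line. step_arm: Moves the arm, as the interface text tells. Its arguments: {"type":"object","properties":{"increments":{"type":"string"},"force":{"type":"number"}},"required":["increments"]}

```bash
ls; mkdir -p pics
cat > h.py <<'E'
import numpy as np,cv2
from plant import state, read_camera, hand_in, tcp_to_grasp
def snap(name,tag):
    d=read_camera(name); cv2.imwrite(f'pics/{tag}.png',d['image'][:,:,::-1]); np.savez(f'pics/{tag}.npz',**{k:np.array(v) for k,v in d.items()}); return d
def ray(d,u,v):
    K=np.array(d['camera_matrix']);E=np.array(d['extrinsics'])
    p=np.linalg.inv(K)@[u,v,1]; p=np.array([p[0],-p[1],-p[2]])
    return E[:3,3],E[:3,:3]@p
def onz(d,u,v,z):
    o,r=ray(d,u,v); return o+r*(z-o[2])/r[2]
def proj(d,P):
    K=np.array(d['camera_matrix']);E=np.array(d['extrinsics'])
    p=E[:3,:3].T@(np.array(P)-E[:3,3]); p=K@[p[0],-p[1],-p[2]]; return p[:2]/p[2]
def tri(pairs):
    A=np.zeros((3,3));b=np.zeros(3)
    for o,r in pairs:
        r=r/np.linalg.norm(r);M=np.eye(3)-np.outer(r,r);A+=M;b+=M@o
    return np.linalg.solve(A,b)
E
python3 - <<'E'
from h import *
np.set_printoptions(precision=4,suppress=True)
print(state(),tcp_to_grasp)
for n in ['scene','top','wrist']:
    d=snap(n,n+'0'); print({k:v for k,v in d.items() if k!='image'})
E
```

```text
pics
{'clock': 0.0, 'q': array([63.9945, 27.3743,  1.2786, 89.1764, -0.6589, 63.5604, -4.7615]), 'qvel': array([ 0.0785, -0.0148,  0.0048, -0.0396,  0.0623,  0.0628,  0.03  ]), 'tau': array([  0.0002, -58.2848,   1.5346, -27.261 ,  -0.0543,   0.017 ,
         0.0002]), 'position': array([ 0.2286, -0.6345,  0.2217]), 'tcp_rot': array([-86.1214,  89.8962, 113.6926]), 'force': array([ 0.0635, -0.4818,  0.3731]), 'wrist_torque': array([-0.0507,  0.0298,  0.0461]), 'gripper_width': 0.08787872207236115} 0.0187
{'camera_matrix': array([[557.8737,   0.    , 315.3161],
       [  0.    , 557.8737, 235.2934],
       [  0.    ,   0.    ,   1.    ]]), 'extrinsics': array([[ 0.0092, -0.7249,  0.6887,  1.414 ],
       [ 0.9999,  0.0156,  0.003 ,  0.0192],
       [-0.013 ,  0.6886,  0.725 ,  0.9266],
       [ 0.    ,  0.    ,  0.    ,  1.    ]])}
{'camera_matrix': array([[466.1852,   0.    , 311.4015],
       [  0.    , 466.1852, 243.6345],
       [  0.    ,   0.    ,   1.    ]]), 'extrinsics': array([[-0.0182,  0.9868, -0.1611,  0.4343],
       [-0.9997, -0.0156,  0.0173,  0.0218],
       [ 0.0145,  0.1614,  0.9868,  1.1322],
       [ 0.    ,  0.    ,  0.    ,  1.    ]])}
{'camera_matrix': array([[420.5919,   0.    , 310.5292],
       [  0.    , 420.5919, 240.8548],
       [  0.    ,   0.    ,   1.    ]]), 'extrinsics': array([[ 0.3388,  0.9049,  0.2577,  0.2994],
       [-0.9409,  0.3264,  0.0907, -0.6085],
       [-0.0021, -0.2731,  0.962 ,  0.3835],
       [ 0.    ,  0.    ,  0.    ,  1.    ]])}
```

View pics/scene0.png

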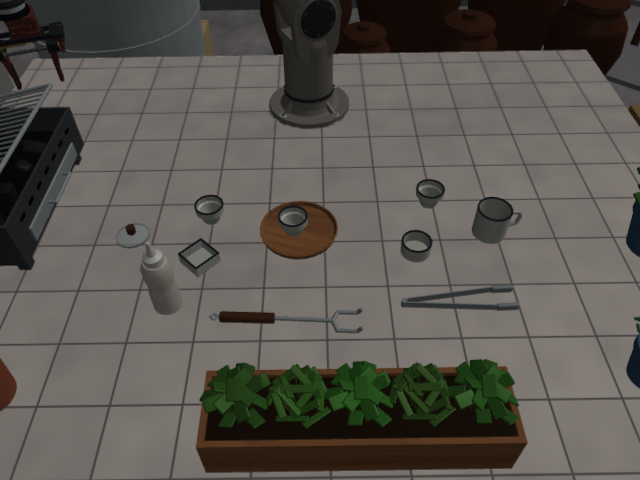

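View pics/top0.png

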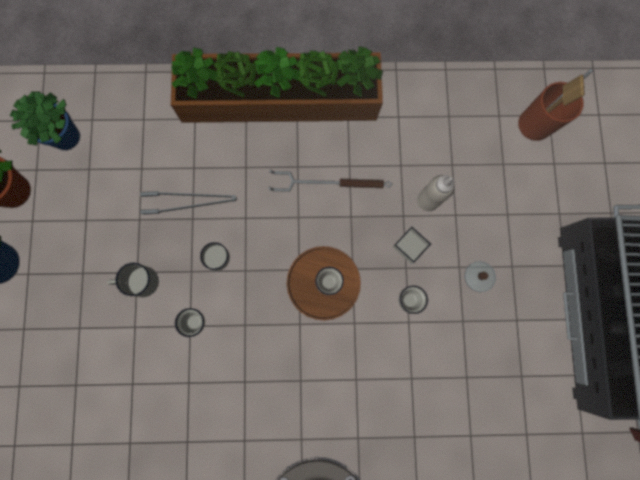

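View pics/wrist0.png

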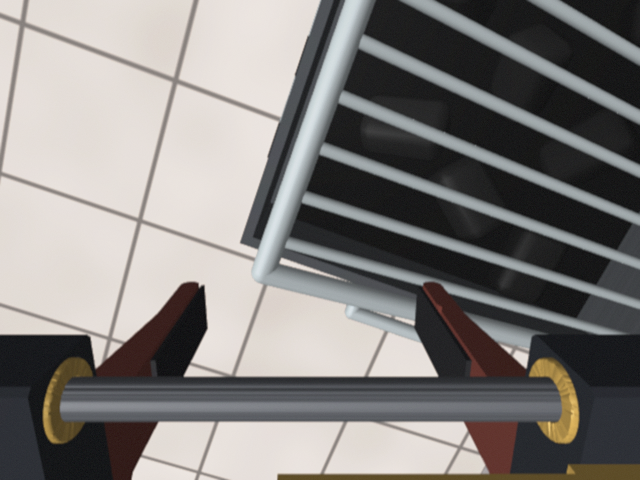

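The scene view shows bowls at about (209,208) and (430,190), the tray bowl at (293,220), lid (132,234), pot (416,244) and dish (199,257). I'll enlarge these for measuring.

Run:
```python
import cv2,numpy as np
s=cv2.imread('pics/scene0.png');t=cv2.imread('pics/top0.png')
def c(im,u,v): return cv2.resize(im[v-32:v+32,u-32:u+32],(256,256),interpolation=cv2.INTER_CUBIC)
r1=np.hstack([c(s,209,208),c(s,293,222),c(s,430,192)])
r2=np.hstack([c(t,413,299),c(t,328,281),c(t,190,322)])
cv2.imwrite('pics/crop0.png',np.vstack([r1,r2]))
cv2.imwrite('pics/crop1.png',np.hstack([c(s,132,234),c(t,481,277)]))
```

```text
(no output)
```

View pics/crop0.png

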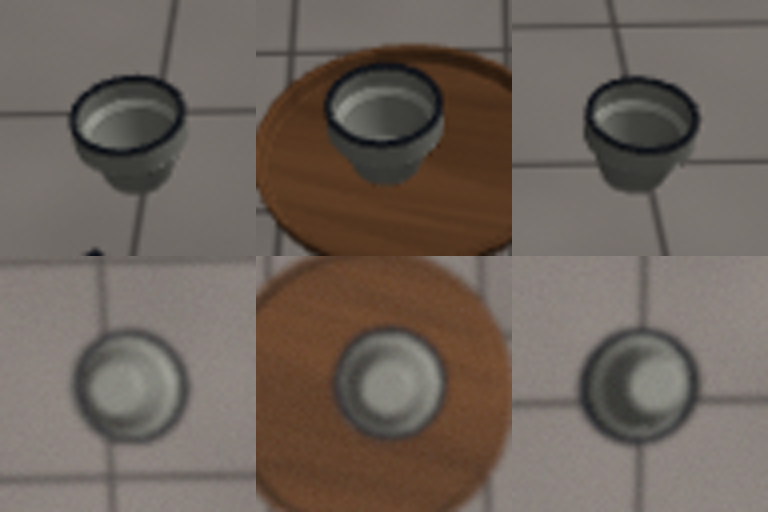

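View pics/crop1.png

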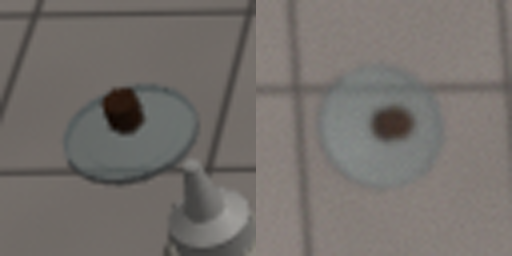

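The crops show stepped bowls (inner step visible) with clear dark rims in both views. Now fitting the rims.

```bash
cat > m.py <<'E'
from h import *
def load(tag): 
    z=np.load(f'pics/{tag}.npz'); return {k:z[k] for k in z.files}
def rim(d,u,v,r,thr,plot=None):
    g=d['image'][v-r:v+r,u-r:u+r]; 
    g=cv2.resize(g,None,fx=4,fy=4,interpolation=cv2.INTER_CUBIC)
    m=((g.max(2)<thr)).astype(np.uint8)
    cs,_=cv2.findContours(m,cv2.RETR_EXTERNAL,cv2.CHAIN_APPROX_NONE)
    c=max(cs,key=lambda c:cv2.contourArea(cv2.convexHull(c)))
    h=cv2.convexHull(c)
    e=cv2.fitEllipse(c)
    if plot: cv2.ellipse(g,e,(255,0,0),1); cv2.imwrite(plot,g[:,:,::-1])
    return (np.array(e[0])+0.5)/4-0.5+[u-r,v-r],np.array(e[1])/4,g
E
python3 - <<'E'
from m import *
np.set_printoptions(precision=4,suppress=True)
S=load('scene0');T=load('top0')
ims=[]
for n,(su,sv),(tu,tv) in [('right',(209,206),(413,299)),('tray',(293,218),(329,281)),('left',(430,189),(190,322))]:
    row=[]
    a,ea,g1=rim(S,su,sv,19,45,'pics/x.png'); b,eb,g2=rim(T,tu,tv,19,85 if n!='tray' else 80,'pics/y.png')
    row=np.hstack([g1,g2]);ims.append(row)
    P=tri([ray(S,*a),ray(T,*b)])
    print(n,a,ea,b,eb,'tri',P,'S@48',onz(S,*a,0.048+(.005 if n=='tray' else 0))[:2],'T',onz(T,*b,0.048+(.005 if n=='tray' else 0))[:2])
cv2.imwrite('pics/fit0.png',np.vstack(ims)[:,:,::-1])
# tray in top
hsv=cv2.cvtColor(T['image'],cv2.COLOR_RGB2HSV); m=cv2.inRange(hsv,(3,110,40),(20,255,255)); m[:200]=0;m[:,:270]=0;m[:,380:]=0;m[340:]=0
cs,_=cv2.findContours(m,0,1);c=max(cs,key=cv2.contourArea);e=cv2.fitEllipse(cv2.convexHull(c));print('tray',e,onz(T,*e[0],0.014))
hsv=cv2.cvtColor(S['image'],cv2.COLOR_RGB2HSV); m=cv2.inRange(hsv,(3,110,40),(20,255,255)); m[:190]=0;m[265:]=0;m[:,:250]=0;m[:,350:]=0
cs,_=cv2.findContours(m,0,1);c=max(cs,key=cv2.contourArea);e=cv2.fitEllipse(cv2.convexHull(c));print('tray',e,onz(S,*e[0],0.014))
E
```

```text
right [208.2299 204.7123] [19.6166 28.5431] [413.5832 298.9352] [25.8352 26.9873] tri [ 0.4775 -0.2306  0.0487] S@48 [ 0.477  -0.2298] T [ 0.4776 -0.2317]
tray [292.2817 215.799 ] [21.6301 29.3555] [329.6975 280.2274] [26.6123 26.8682] tri [ 0.5238 -0.0366  0.054 ] S@48 [ 0.5228 -0.0354] T [ 0.5239 -0.0379]
left [429.8163 188.7268] [18.9677 28.3407] [189.2466 322.1613] [28.2063 30.1094] tri [0.4339 0.2857 0.0477] S@48 [0.4342 0.286 ] T [0.4339 0.2853]
tray ((323.2931213378906, 282.7234191894531), (71.52239990234375, 71.80431365966797), 120.72908020019531) [ 0.5214 -0.0245  0.014 ]
tray ((298.4288330078125, 229.31387329101562), (56.92461013793945, 76.91114044189453), 87.37841033935547) [ 0.5274 -0.0229  0.014 ]
```

View pics/fit0.png

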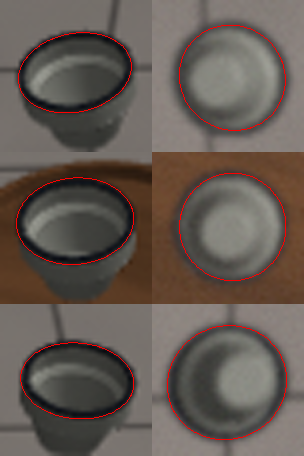

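Run:
```python
from m import *
from scipy.spatial.transform import Rotation as Ro
np.set_printoptions(precision=4,suppress=True)
S=load('scene0');T=load('top0')
s=state();R=Ro.from_euler('xyz',s['tcp_rot'],degrees=True).as_matrix();print('R cols',R)
# lid: knob brown, disc
for d,u,v,lo in((S,132,234,0),(T,481,277,0)):
    g=d['image'];h=cv2.cvtColor(g,cv2.COLOR_RGB2HSV)
    m=cv2.inRange(h,(0,70,10),(20,255,140));mm=np.zeros_like(m);mm[v-20:v+20,u-20:u+20]=m[v-20:v+20,u-20:u+20]
    M=cv2.moments(mm);c=(M['m10']/M['m00'],M['m01']/M['m00']);print('knob',c,M['m00']/255,onz(d,*c,0.0245)); 
    if d is S: a=c
    else: b=c
print('tri knob',tri([ray(S,*a),ray(T,*b)]))
print('lid disc T',onz(T,481,277,.006),'S',onz(S,132.5,234,.006))
print('dish',onz(T,412,244,.028),onz(S,199,252,.028))
print('pot',onz(T,214,256,.034),onz(S,417,240,.034))
print('bottle base',onz(S,167,302,0.01),'top',onz(S,150,247,.186),onz(T,448,182,.186))
print('mug',onz(S,492,208,.074),onz(T,136,279,.05))
print('grill',onz(S,80,150,.1),onz(S,30,250,.1),onz(S,30,110,.1))
```

```text
R cols [[-0.0006  0.339  -0.9408]
 [ 0.0012 -0.9408 -0.339 ]
 [-1.     -0.0013  0.0001]]
knob (130.1578947368421, 228.97368421052633) 76.0 [ 0.5282 -0.4043  0.0245]
knob (483.06451612903226, 275.48387096774195) 31.0 [ 0.5314 -0.4071  0.0245]
tri knob [ 0.531  -0.4043  0.0278]
lid disc T [ 0.5294 -0.4089  0.006 ] S [ 0.5263 -0.4041  0.006 ]
dish [ 0.6098 -0.2397  0.028 ] [ 0.6048 -0.2372  0.028 ]
pot [0.5875 0.234  0.034 ] [0.585  0.2372 0.034 ]
bottle base [ 0.7247 -0.2895  0.01  ] top [ 0.7331 -0.2825  0.186 ] [ 0.7161 -0.2855  0.186 ]
mug [0.5296 0.4047 0.074 ] [0.5346 0.4098 0.05  ]
grill [ 0.3327 -0.5492  0.1   ] [ 0.6572 -0.5586  0.1   ] [ 0.1584 -0.73    0.1   ]
```

Emit:
{"api": "step_arm", "payload": {
  "increments": "0.2 -2.1 -2.6 -0.08 8.78; 0.4 -4.2 -5.3 -0.17 8.78; 0.6 -6.3 -7.9 -0.26 8.78; 0.8 -8.4 -10.6 -0.35 8.78; 1 -10.5 -13.2 -0.43 8.78; 1.2 -12.7 -15.9 -0.52 8.78; 1.4 -14.8 -18.5 -0.61 8.78; 1.6 -16.9 -21.2 -0.7 8.78; 1.8 -19 -23.8 -0.78 8.78; 2 -21.1 -26.5 -0.87 8.78; 2.3 -23.2 -29.1 -0.96 8.78; 2.6 -25.3 -31.8 -1.05 8.78; 2.9 -27.4 -34.4 -1.13 8.78; 3.2 -29.6 -37.1 -1.22 8.78; 3.2 -29.6 -37.1 -1.22 8.78; 3.2 -29.6 -37.1 -1.22 8.78; 3.2 -29.6 -37.1 -1.22 8.78; 3.2 -29.6 -37.1 -1.22 8.78"
}}

```text
clock: 1.95
position: [0.4768, -0.2322, 0.1906]
tcp_rot: [-41.0, 90.0, -131.4]
force: [-0.1, -0.2, -0.5]
gripper_width: 0.0879
```

Run:
```python
from m import *
from scipy.spatial.transform import Rotation as Ro
np.set_printoptions(precision=4,suppress=True)
s=state();print(s['position'],s['q'],Ro.from_euler('xyz',s['tcp_rot'],degrees=True).as_matrix())
d=snap('wrist','w1');print(proj(d,[.4775,-.2306,.048]))
print(d['extrinsics'])
```

```text
[ 0.4768 -0.2322  0.1906] [ 38.4357  17.4708 -23.055  109.5634   8.335   54.589   11.0323] [[-0.0004  1.     -0.0079]
 [-0.0005 -0.0079 -1.    ]
 [-1.     -0.0004  0.0005]]
[311.2103 225.1121]
[[ 1.      0.0074  0.0033  0.4779]
 [-0.008   0.9621  0.2726 -0.1565]
 [-0.0012 -0.2727  0.9621  0.3523]
 [ 0.      0.      0.      1.    ]]
```

View pics/w1.png

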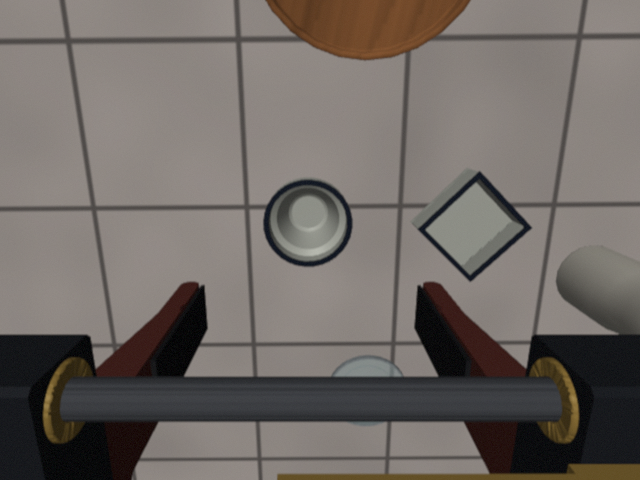

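The wrist view shows the stepped bowl's rim around (308,222), midway between the fingers. Fitting it.

```bash
cat >> m.py <<'E'
def wrim(d,u,v,r=60,z=0.048,thr=70,plot=None):
    a,e,g=rim(d,u,v,r,thr,plot); return a,e,onz(d,*a,z)
E
python3 - <<'E'
from m import *
np.set_printoptions(precision=4,suppress=True)
d=load('w1');p=d['image'];print(p[222,260:280].tolist())
print(wrim(d,308,222,60,plot='pics/w1f.png')); print(tri([ray(d,*wrim(d,308,222)[0]),ray(load('scene0'),208.23,204.71),ray(load('top0'),413.58,298.94)]))
E
```

```text
[[145, 136, 132], [148, 141, 136], [136, 129, 125], [83, 80, 82], [34, 36, 43], [18, 23, 33], [23, 26, 36], [21, 25, 32], [27, 31, 35], [57, 58, 54], [83, 85, 79], [111, 113, 106], [116, 117, 110], [116, 117, 111], [115, 116, 110], [114, 116, 109], [107, 109, 103], [85, 86, 81], [72, 72, 68], [72, 72, 69]]
(array([307.4825, 222.6272]), array([86.1847, 88.2656]), array([ 0.4747, -0.2287,  0.048 ]))
[ 0.4762 -0.2302  0.0474]
```

View pics/w1f.png

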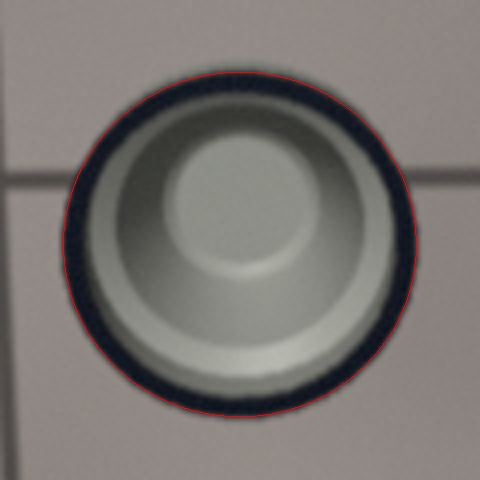

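Emit:
{"api": "step_arm", "payload": {
  "increments": "2 -0.03 -0.06 0 8.78; 4 -0.06 -0.12 0 8.78; 6 -0.13 -0.25 0 8.78; 8 -0.13 -0.25 0 8.78; 10 -0.13 -0.25 0 8.78; 12 -0.13 -0.25 0 8.78; 13.5 -0.13 -0.25 0 8.78; 14.7 -0.13 -0.25 0 8.78; 15.4 -0.13 -0.25 0 8.78; 15.8 -0.13 -0.25 0 8.78; 15.8 -0.13 -0.25 0 8.78; 15.8 -0.13 -0.25 0 8.78"
}}

```text
clock: 3.2
position: [0.4766, -0.2285, 0.0332]
tcp_rot: [64.8, 89.9, -25.5]
force: [-0.8, 0.1, -0.4]
gripper_width: 0.088
```

Run:
```python
from m import *
np.set_printoptions(precision=4,suppress=True)
d=snap('wrist','w2');s=state();print(s['position'],s['force'],proj(d,s['position']))
```

```text
[ 0.4767 -0.2285  0.0332] [-0.8229 -0.1281  0.0967] [309.7503 309.6005]
```

View pics/w2.png

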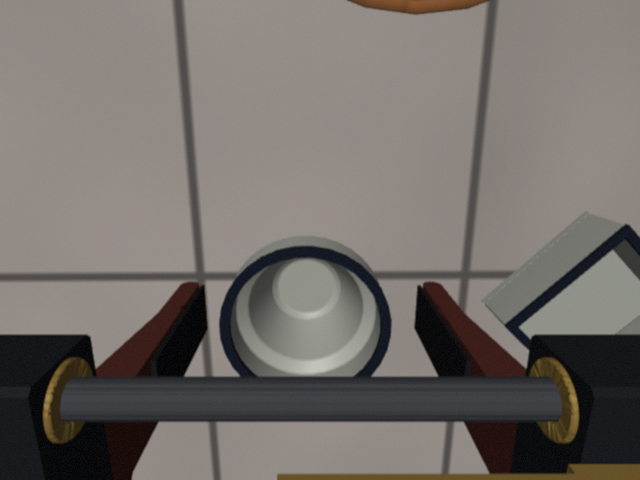

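The bowl sits between the fingers, rim centre about (306,~320), slightly left of the finger centre (~311).

Run:
```python
from m import *
np.set_printoptions(precision=4,suppress=True)
d=load('w2');g=d['image'][:374]
m=(g.max(2)<60).astype(np.uint8); m[:, :215]=0;m[:,397:]=0;m[:235]=0
cs,_=cv2.findContours(m,cv2.RETR_EXTERNAL,cv2.CHAIN_APPROX_NONE);c=max(cs,key=len)
h=c[:,0,:];h=h[(h[:,1]<370)]
# outer edge only
o=[];
for v in range(250,370):
    r=np.where(m[v]>0)[0]
    if len(r)>2:o+= [(r.min(),v),(r.max(),v)]
for u in range(240,375):
    r=np.where(m[:,u]>0)[0]
    if len(r): o.append((u,r.min()))
e=cv2.fitEllipse(np.array(o,np.float32));print(e,onz(d,*e[0],.048),onz(d,*e[0],.048)-state()['position'])
```

```text
((304.9619140625, 324.56884765625), (156.64553833007812, 169.84890747070312), 89.87263488769531) [ 0.4749 -0.2279  0.048 ] [-0.0018  0.0007  0.0148]
```

Emit:
{"api": "step_arm", "payload": {
  "increments": "0 -0.18 -0.05 0 8.78; 0 -0.18 -0.05 0 8.78; 0 -0.18 -0.05 0 7.2; 0 -0.18 -0.05 0 6.8; 0 -0.18 -0.05 0 6; 0 -0.18 -0.05 0 6; 0 -0.18 -0.05 0 6; 0 -0.18 -0.05 0 6; 0 -0.18 -0.05 0 6",
  "force": 15
}}

```text
clock: 4.15
position: [0.4745, -0.2278, 0.0327]
tcp_rot: [70.9, 90.0, -19.4]
force: [-0.5, 1.0, 1.2]
gripper_width: 0.0665
```

Run:
```python
from m import *
np.set_printoptions(precision=4,suppress=True)
d=snap('wrist','w3');s=state();print(s['position'],s['force'],s['gripper_width'])
```

```text
[ 0.4745 -0.2278  0.0327] [-0.2542 -0.5856  0.6145] 0.06636574863515288
```

View pics/w3.png

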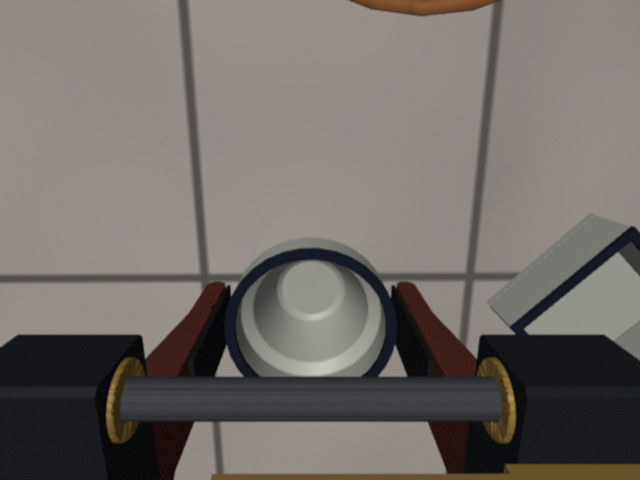

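Gripped at 66.4 mm (matches the collar). Lift and move to a viewing place short of the tray bowl.

Emit:
{"api": "step_arm", "payload": {
  "increments": "-0.5 0 0 0 6; -2 0 0 0 6; -4.5 0 0 0 6; -7.5 0 0 0 6; -10.5 0.5 -1.5 0 6; -13 1.2 -3.5 0 6; -15 2.1 -6 0 6; -16 3 -8.5 0 6; -16 3.8 -11 0 6; -16 4.4 -12.6 0 6; -16 4.65 -13.3 0 6; -16 4.65 -13.3 0 6; -16 4.65 -13.3 0 6; -16 4.65 -13.3 0 6"
}}

```text
clock: 5.6
position: [0.5211, -0.0964, 0.1925]
tcp_rot: [-54.0, 90.0, -144.4]
force: [0.1, 0.0, -1.2]
gripper_width: 0.0666
```

Run:
```python
from m import *
np.set_printoptions(precision=4,suppress=True)
d=snap('wrist','w4');s=state();print(s['position'],s['force'],s['gripper_width'],proj(d,[.521,-.0347,.053]))
```

```text
[ 0.5211 -0.0963  0.1925] [-0.1505 -0.1976 -1.4987] 0.06647800577946689 [309.5373 142.4436]
```

View pics/w4.png

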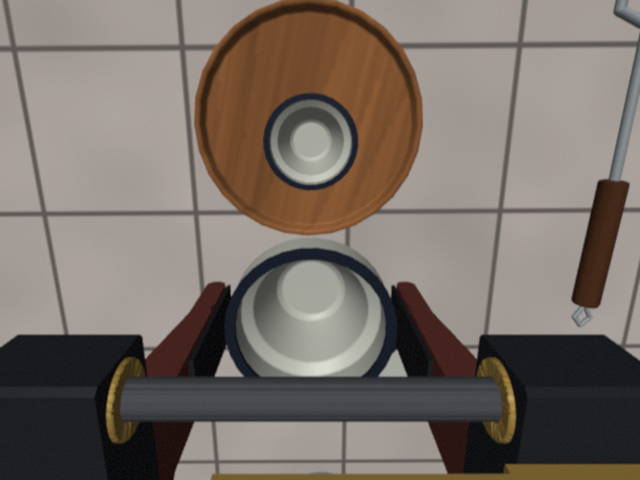

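The held bowl is upright between the pads, and the tray bowl's rim is at about (311,141). Fitting both.

```bash
cat >> m.py <<'E'
def held(d,zrim,t=60):
    g=d['image']
    m=(g.max(2)<t).astype(np.uint8); m[374:]=0;m[:240]=0
    o=[]
    for u in range(245,380):
        r=np.where(m[:320,u]>0)[0]
        if len(r): o.append((u,r.min()))
    for v in range(290,372): # inner edge of dark rim is reliable; outer touches fingers -> use inner
        pass
    return np.array(o,np.float32)
E
python3 - <<'E'
from m import *
np.set_printoptions(precision=4,suppress=True)
d=load('w4');a=wrim(d,311,141,58,z=.053,plot='pics/w4f.png');print(a, a[2]-[.5211,-.0963,.1925])
# height of target from 2 wrist views impossible yet; tri with scene/top bias: 
print(tri([ray(d,*a[0]),ray(load('scene0'),292.28,215.8),ray(load('top0'),329.7,280.23)]))
# held rim: inside edge of the dark ring -> bright inner region contour
g=d['image'];m=(g.max(2)<60).astype(np.uint8)
for v in (262,280,300,320,340,360): print(v,[int(x) for x in np.where(np.diff(m[v,225:400].astype(int))!=0)[0]+225])
print([ (u,int(np.where(m[240:320,u]>0)[0].min()+240)) for u in (280,300,311,320,340)])
for dy in (-.003,0,.003):
    P=np.array([.5211,-.0963+dy,.1925+.0157]); print(dy,proj(d,P),[proj(d,P+np.array([.033*np.cos(t),.033*np.sin(t),0])) for t in (0,np.pi/2,np.pi)])
E
```

```text
(array([310.1153, 141.1863]), array([94.2718, 96.4892]), array([ 0.5214, -0.0338,  0.053 ])) [ 0.0003  0.0625 -0.1395]
[ 0.5227 -0.0357  0.0531]
262 [262, 290, 330, 358]
280 [241, 255, 365, 379]
300 [240, 380]
320 [236, 384]
340 [237, 383]
360 [233, 245, 375, 387]
[(280, 254), (300, 249), (311, 249), (320, 249), (340, 253)]
-0.003 [309.5818 333.9082] [array([395.4266, 333.4208]), array([308.8814, 251.991 ]), array([223.8547, 334.395 ])]
0 [309.5214 326.8396] [array([395.8027, 326.3448]), array([308.8136, 244.063 ]), array([223.359 , 327.3337])]
0.003 [309.4603 319.6988] [array([396.1825, 319.1965]), array([308.745 , 236.0492]), array([222.8583, 320.2004])]
```

Emit:
{"api": "step_arm", "payload": {
  "increments": "0 0 -1.5 0 6; 1 0 -3.5 0 6; 2.5 0 -5.2 0 6; 4 0 -6.1 0 6; 6 0 -6.4 0 6; 8 0 -6.4 0 6; 9.5 0 -6.4 0 6; 10.5 0 -6.4 0 6; 11.3 0 -6.4 0 6; 12 0 -6.4 0 6; 12.5 0 -6.4 0 6; 12.8 0 -6.4 0 6; 12.8 0 -6.4 0 6; 12.8 0 -6.4 0 6"
}}

```text
clock: 7.05
position: [0.5222, -0.0311, 0.0649]
tcp_rot: [83.2, 90.0, -7.1]
force: [0.2, -0.4, -1.6]
gripper_width: 0.0664
```

Run:
```python
from m import *
np.set_printoptions(precision=4,suppress=True)
d=snap('wrist','w5');s=state();print(s['position'],s['force'],s['gripper_width'])
e=snap('scene','s5')
cv2.imwrite('pics/s5c.png',cv2.resize(e['image'][150:280,220:380,::-1],(640,520),interpolation=cv2.INTER_CUBIC))
```

```text
[ 0.5222 -0.031   0.065 ] [ 0.1336 -0.7991 -1.6371] 0.06642433842649864
```

View pics/w5.png

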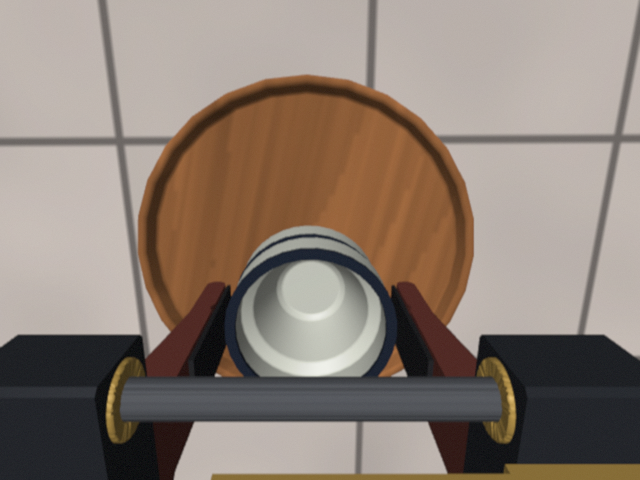

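View pics/s5c.png

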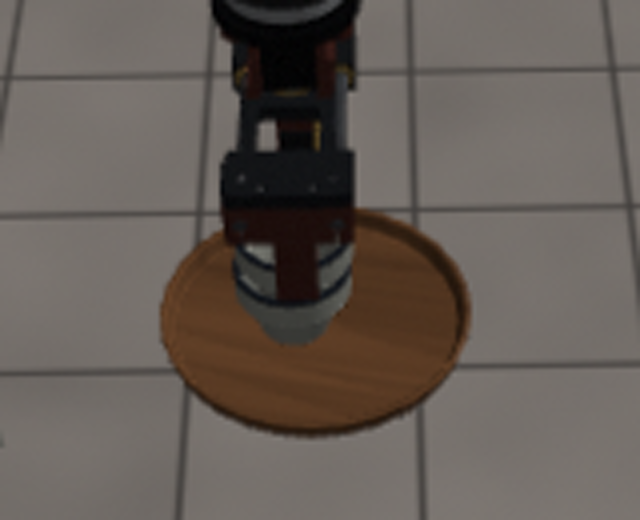

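The held bowl is inside the lower one's mouth, about 9 mm from seating, and appears aligned. Lower slowly with a small correction.

Emit:
{"api": "step_arm", "payload": {
  "increments": "0 -0.08 0.13 0 6; 0.2 -0.08 0.13 0 6; 0.4 -0.08 0.13 0 6; 0.55 -0.08 0.13 0 6; 0.7 -0.08 0.13 0 6; 0.8 -0.08 0.13 0 6; 0.85 -0.08 0.13 0 6; 0.85 -0.08 0.13 0 6"
}}

```text
clock: 7.95
position: [0.5211, -0.0323, 0.0561]
tcp_rot: [-94.4, 90.0, 175.3]
force: [0.7, -0.6, -0.7]
gripper_width: 0.0664
```

Emit:
{"api": "step_arm", "payload": {
  "increments": "0.08 0 0 0 6; 0.12 0 0 0 6; 0.12 0 0 0 6"
}}

```text
clock: 8.25
position: [0.5213, -0.0323, 0.0557]
tcp_rot: [36.2, 90.0, -54.1]
force: [-2.8, -0.3, 6.3]
gripper_width: 0.0663
```

Run:
```python
from m import *
np.set_printoptions(precision=4,suppress=True)
d=snap('wrist','w6');s=state();print(s['position'],s['force'],s['gripper_width'])
cv2.imwrite('pics/w6c.png',cv2.resize(d['image'][210:390,200:420,::-1],(660,540),interpolation=cv2.INTER_CUBIC))
```

```text
[ 0.5213 -0.0324  0.0557] [-2.0155 -0.4415  5.8267] 0.06637530406693354
```

View pics/w6c.png

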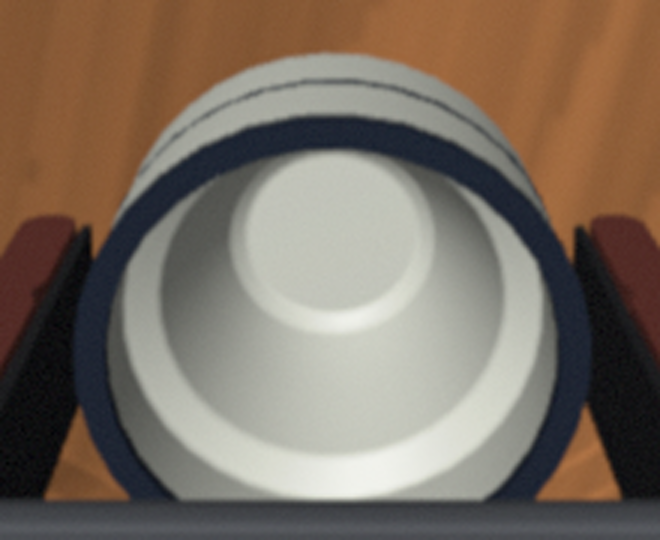

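Contact (7 N) came exactly at the seated height (TCP 0.0557). Release, rise, then hover over the left bowl.

Emit:
{"api": "step_arm", "payload": {
  "increments": "-0.08 0 0 0 6; -0.08 0 0 0 7; -0.08 0 0 0 8.78; -0.08 0 0 0 8.78; -0.08 0 0 0 8.78; -1 0 0 0 8.78; -3 0 0 0 8.78; -6 0 0 0 8.78; -9.5 0 0 0 8.78; -13.5 0 0 0 8.78; -13.5 0 0 0 8.78; -13.5 0 0 0 8.78"
}}

```text
clock: 9.5
position: [0.5217, -0.0324, 0.1912]
tcp_rot: [78.7, 89.9, -11.6]
force: [-0.6, -0.9, -0.8]
gripper_width: 0.0881
```

Run:
```python
from m import *
np.set_printoptions(precision=4,suppress=True)
d=snap('wrist','w7');s=state();print(s['position'],s['force'],s['gripper_width'])
```

```text
[ 0.5207 -0.0325  0.1899] [-0.3116 -0.4102 -0.2027] 0.08777726046650938
```

View pics/w7.png

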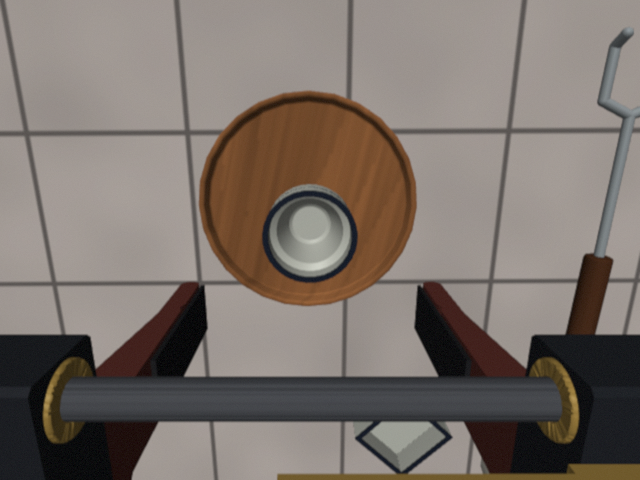

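The stack stands upright, its top rim around (310,236).

Run:
```python
from m import *
np.set_printoptions(precision=4,suppress=True)
d=load('w7');print(wrim(d,310,236,56,z=.071,plot='pics/x.png'))
e=snap('scene','s7');f=snap('top','t7')
def c(im,u,v,r=32): return cv2.resize(im[v-r:v+r,u-r:u+r],(384,384),interpolation=cv2.INTER_CUBIC)
cv2.imwrite('pics/c7.png',np.hstack([c(e['image'],293,218),c(f['image'],329,281)])[:,:,::-1])
```

```text
(array([309.4136, 236.2088]), array([91.4083, 95.0613]), array([ 0.5214, -0.0333,  0.071 ]))
```

View pics/c7.png

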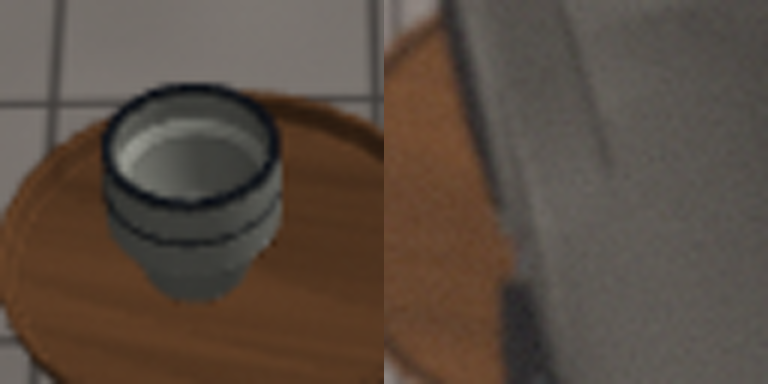

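Emit:
{"api": "step_arm", "payload": {
  "increments": "0 -0.8 -3 0 8.78; 0 -1.6 -6 0 8.78; 0 -2.4 -9 0 8.78; 0 -3.2 -12 0 8.78; 0 -4 -15 0 8.78; 0 -4.9 -18 0 8.78; 0 -5.8 -21 0 8.78; 0 -6.7 -24 0 8.78; 0 -7.5 -27 0 8.78; 0 -8.2 -29.5 0 8.78; 0 -8.7 -31.3 0 8.78; 0 -8.9 -31.9 0 8.78; 0 -8.9 -31.9 0 8.78; 0 -8.9 -31.9 0 8.78; 0 -8.9 -31.9 0 8.78"
}}

```text
clock: 11.15
position: [0.4342, 0.2856, 0.1896]
tcp_rot: [-17.7, 89.9, -108.1]
force: [-0.5, -0.8, -0.2]
gripper_width: 0.0877
```

Run:
```python
from m import *
np.set_printoptions(precision=4,suppress=True)
d=snap('wrist','w8');s=state();print(s['position'],s['force'],s['gripper_width'],proj(d,[.433,.286,.048]))
```

```text
[0.4342 0.2858 0.1897] [ 0.532   0.3221 -0.2977] 0.08766391265755817 [308.6471 227.0263]
```

View pics/w8.png

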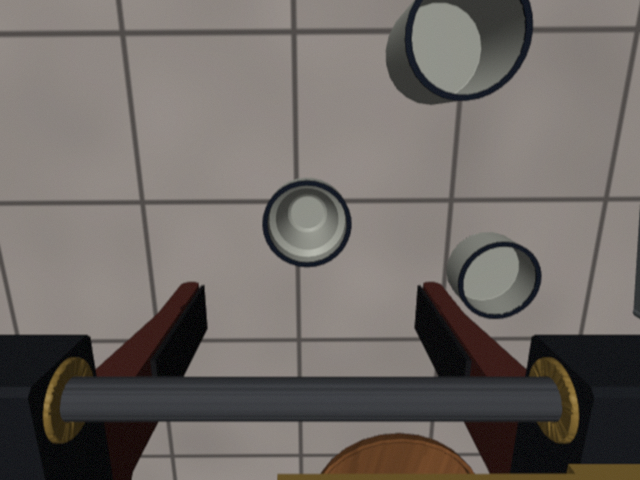

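The scene view shows the two bowls properly nested. The left bowl is at (307,223) in the wrist view, clear of pot and mug.

Run:
```python
from m import *
np.set_printoptions(precision=4,suppress=True)
d=load('w8');a=wrim(d,307,223,58,z=.048,plot='pics/x.png');s=state()
print(a,a[2]-s['position'],tri([ray(d,*a[0]),ray(load('scene0'),429.82,188.73),ray(load('top0'),189.25,322.16)]))
d=load('w1');print(wrim(d,308,222,60))
```

```text
(array([306.5132, 223.2293]), array([86.4962, 88.412 ]), array([0.4314, 0.2889, 0.048 ])) [-0.0028  0.0031 -0.1417] [0.4324 0.2869 0.0454]
(array([307.4825, 222.6272]), array([86.1847, 88.2656]), array([ 0.4747, -0.2287,  0.048 ]))
```

Emit:
{"api": "step_arm", "payload": {
  "increments": "2 -0.14 -0.2 0 8.78; 4 -0.28 -0.41 0 8.78; 6 -0.28 -0.41 0 8.78; 8 -0.28 -0.41 0 8.78; 10 -0.28 -0.41 0 8.78; 12 -0.28 -0.41 0 8.78; 13.5 -0.28 -0.41 0 8.78; 14.7 -0.28 -0.41 0 8.78; 15.3 -0.28 -0.41 0 8.78; 15.65 -0.28 -0.41 0 8.78; 15.65 -0.28 -0.41 0 8.78; 15.65 -0.28 -0.41 0 8.78"
}}

```text
clock: 12.4
position: [0.4313, 0.2915, 0.034]
tcp_rot: [123.7, 89.9, 33.4]
force: [-0.3, -0.1, -0.3]
gripper_width: 0.0875
```

Run:
```python
from m import *
d=snap('wrist','w9');s=state();print(s['position'],s['force'])
```

```text
[0.43133822 0.2915192  0.03404358] [ 0.11616356 -0.75435222 -0.00123509]
```

View pics/w9.png

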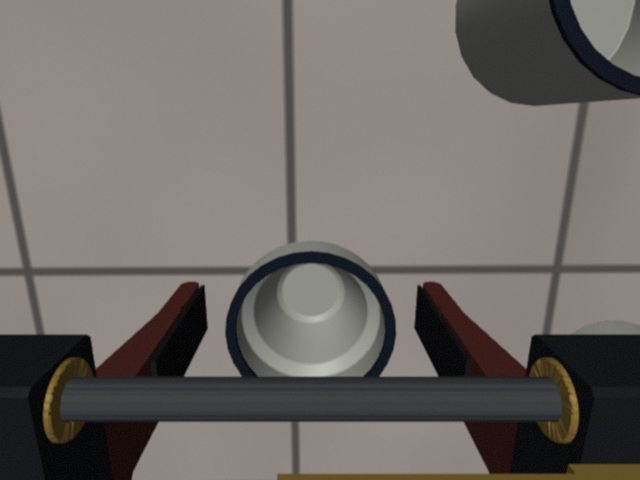

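Bowl is centred between the fingers. Small correction, then close.

Emit:
{"api": "step_arm", "payload": {
  "increments": "0.1 0 0.15 0 8.78; 0.1 0 0.15 0 8.78; 0.1 0 0.15 0 8.78; 0.1 0 0.15 0 7.2; 0.1 0 0.15 0 6.8; 0.1 0 0.15 0 6; 0.1 0 0.15 0 6; 0.1 0 0.15 0 6; 0.1 0 0.15 0 6; 0.1 0 0.15 0 6",
  "force": 15
}}

```text
clock: 13.45
position: [0.431, 0.2897, 0.0325]
tcp_rot: [106.8, 90.0, 16.5]
force: [0.6, 0.2, 0.4]
gripper_width: 0.0668
```

Run:
```python
from m import *
d=snap('wrist','w10');s=state();print(s['position'],s['force'],s['gripper_width'])
```

```text
[0.43097893 0.28972919 0.03247384] [-0.63878772  0.37809563  0.53898153] 0.06668778141783385
```

View pics/w10.png

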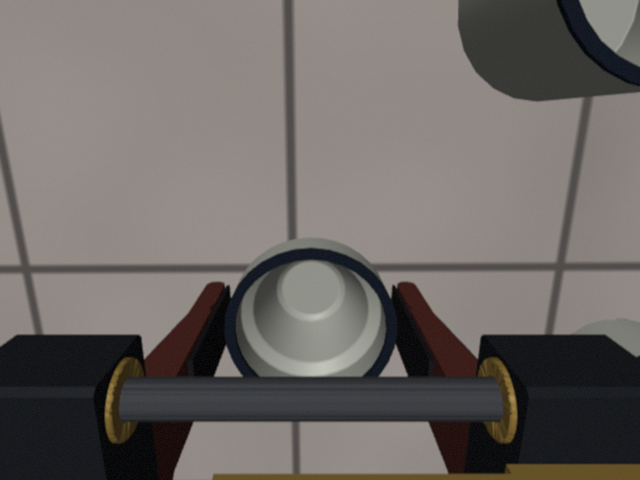

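Same in-hand picture as for the first bowl. Lift and carry over the stack.

Emit:
{"api": "step_arm", "payload": {
  "increments": "-0.5 0 0 0 6; -2 0 0 0 6; -4.5 0 0 0 6; -7.5 0 0 0 6; -10.5 0 0 0 6; -13.5 0.3 1 0 6; -15.8 0.9 3 0 6; -15.8 1.7 6 0 6; -15.8 2.5 9 0 6; -15.8 3.4 12 0 6; -15.8 4.2 15 0 6; -15.8 5 18 0 6; -15.8 5.9 21 0 6; -15.8 6.7 24 0 6; -15.8 7.6 27 0 6; -15.8 8.3 29.5 0 6; -15.8 8.8 31.3 0 6; -15.8 9 32.2 0 6; -15.8 9 32.2 0 6; -15.8 9 32.2 0 6"
}}

```text
clock: 15.5
position: [0.5191, -0.0316, 0.1908]
tcp_rot: [163.7, 90.0, 73.5]
force: [-0.3, 0.3, -1.9]
gripper_width: 0.067
```

Run:
```python
from m import *
d=snap('wrist','w11');s=state();print(s['position'],s['force'],s['gripper_width'])
from scipy.spatial.transform import Rotation as Ro
print(Ro.from_euler('xyz',s['tcp_rot'],degrees=True).as_matrix().round(4))
```

```text
[ 0.51903937 -0.03125011  0.19077353] [-0.73070253  0.08384256 -1.59358214] 0.06690162032397426
[[ 1.0e-04  1.0e+00 -3.2e-03]
 [ 6.0e-04 -3.2e-03 -1.0e+00]
 [-1.0e+00  1.0e-04 -6.0e-04]]
```

View pics/w11.png

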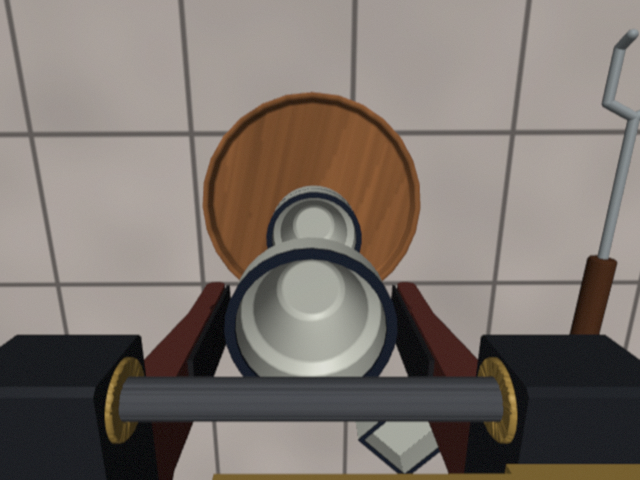

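The held bowl is above the stack (stack's rim around (315,235)); correct about 2 mm in x and lower to just above seating.

Emit:
{"api": "step_arm", "payload": {
  "increments": "1 0.2 0.1 0 6; 2.5 0.2 0.1 0 6; 4 0.2 0.1 0 6; 5.5 0.2 0.1 0 6; 7 0.2 0.1 0 6; 8.2 0.2 0.1 0 6; 9.2 0.2 0.1 0 6; 10 0.2 0.1 0 6; 10.4 0.2 0.1 0 6; 10.6 0.2 0.1 0 6; 10.6 0.2 0.1 0 6; 10.6 0.2 0.1 0 6"
}}

```text
clock: 16.75
position: [0.5217, -0.0337, 0.0849]
tcp_rot: [88.0, 90.0, -2.3]
force: [0.4, 0.4, -1.8]
gripper_width: 0.067
```

Run:
```python
from m import *
d=snap('wrist','w12');s=state();print(s['position'],s['force'],s['gripper_width'])
cv2.imwrite('pics/w12c.png',cv2.resize(d['image'][210:390,200:420,::-1],(660,540),interpolation=cv2.INTER_CUBIC))
```

```text
[ 0.52169163 -0.03377423  0.08492335] [ 0.54845053  0.36360853 -1.21868308] 0.06679418209993843
```

View pics/w12c.png

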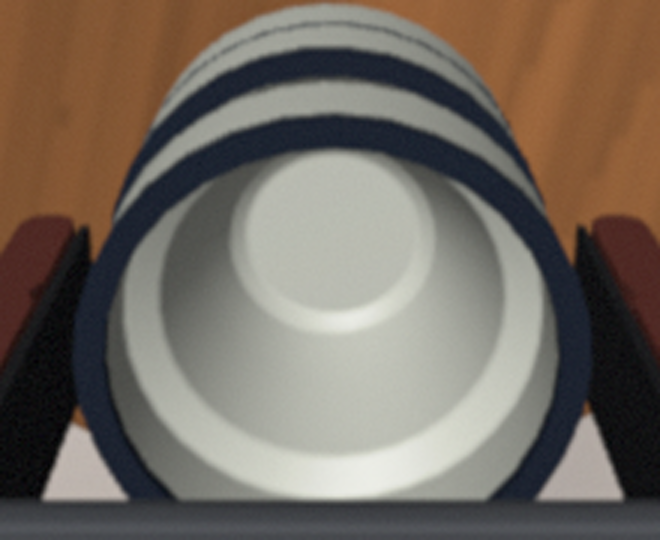

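Emit:
{"api": "step_arm", "payload": {
  "increments": "0 -0.04 -0.14 0 6; 0.2 -0.04 -0.14 0 6; 0.4 -0.04 -0.14 0 6; 0.6 -0.04 -0.14 0 6; 0.75 -0.04 -0.14 0 6; 0.9 -0.04 -0.14 0 6; 1 -0.04 -0.14 0 6; 1.05 -0.04 -0.14 0 6; 1.05 -0.04 -0.14 0 6"
}}

```text
clock: 17.7
position: [0.5209, -0.0323, 0.0739]
tcp_rot: [-99.0, 90.0, 170.7]
force: [-0.3, -0.1, -1.8]
gripper_width: 0.0669
```

Emit:
{"api": "step_arm", "payload": {
  "increments": "0.06 0 0 0 6; 0.12 0 0 0 6; 0.12 0 0 0 6"
}}

```text
clock: 18.0
position: [0.5211, -0.0323, 0.0734]
tcp_rot: [32.0, 90.0, -58.3]
force: [-2.7, -0.2, 5.9]
gripper_width: 0.0671
```

Run:
```python
from m import *
d=snap('wrist','w13');s=state();print(s['position'],s['force'],s['gripper_width'])
cv2.imwrite('pics/w13c.png',cv2.resize(d['image'][210:390,200:420,::-1],(660,540),interpolation=cv2.INTER_CUBIC))
```

```text
[ 0.52103197 -0.03234908  0.07339422] [-1.77649457 -0.7217387   5.1097869 ] 0.0663721002534757
```

View pics/w13c.png

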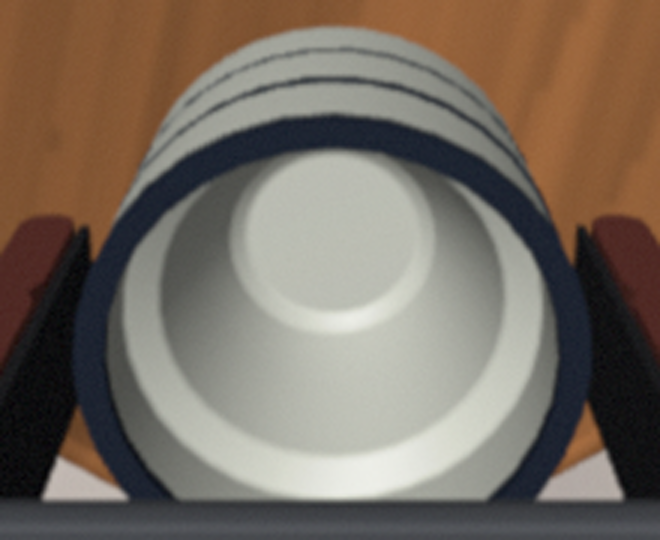

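Contact at expected seated height (0.0734 vs 0.0735); all seams look closed. Release and rise.

Emit:
{"api": "step_arm", "payload": {
  "increments": "-0.08 0 0 0 6; -0.08 0 0 0 7; -0.08 0 0 0 8.78; -0.08 0 0 0 8.78; -0.08 0 0 0 8.78; -1 0 0 0 8.78; -3 0 0 0 8.78; -6 0 0 0 8.78; -9.5 0 0 0 8.78; -13 0 0 0 8.78; -13 0 0 0 8.78; -13 0 0 0 8.78"
}}

```text
clock: 19.25
position: [0.5214, -0.0324, 0.2039]
tcp_rot: [78.4, 89.9, -11.9]
force: [-0.2, -0.6, -0.1]
gripper_width: 0.088
```

Run:
```python
from m import *
np.set_printoptions(precision=4,suppress=True)
d=snap('wrist','w14');s=state();print(s['position'],s['force'],s['gripper_width'])
e=snap('scene','s14')
cv2.imwrite('pics/c14.png',np.hstack([cv2.resize(e['image'][v-32:v+32,293-32:325],(380,380),interpolation=cv2.INTER_CUBIC) for v in (212,)]+[cv2.resize(d['image'][150:310,230:390],(380,380))])[:,:,::-1])
p=proj(d,[.5214,-.0333,.089]);print(p)
a=wrim(d,int(p[0]),int(p[1]),58,z=.089,plot='pics/x.png');print(a)
```

```text
[ 0.5206 -0.0325  0.2027] [-0.2676 -0.6864 -0.3961] 0.08791758866084709
[309.7982 238.3379]
(array([309.6693, 238.0351]), array([93.0457, 96.9522]), array([ 0.5213, -0.0331,  0.089 ]))
```

View pics/c14.png

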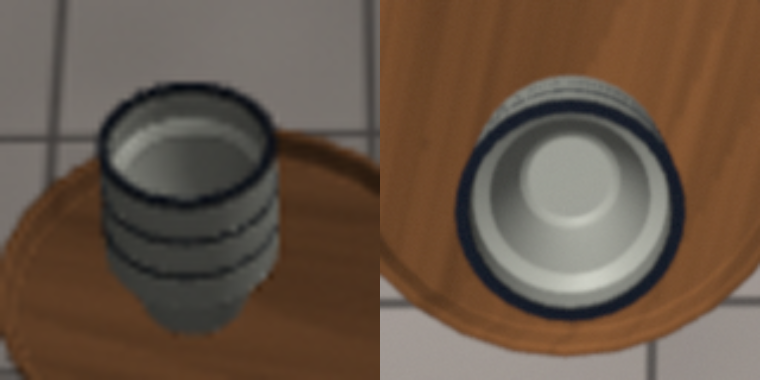

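View pics/x.png

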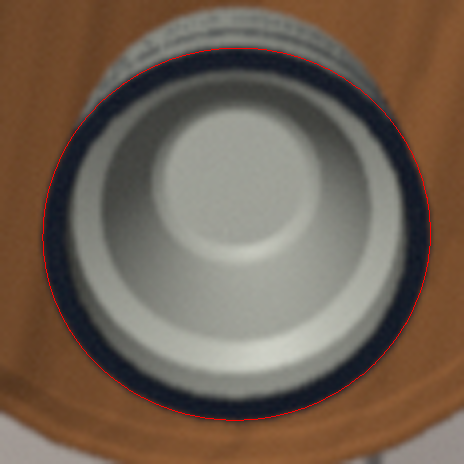

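All three bowls are nested with even collar bands, top centre at (0.521,-0.033). Now to the lid.

Emit:
{"api": "step_arm", "payload": {
  "increments": "0 0.1 3 0 8.78; 0 0.2 6 0 8.78; 0 0.2 9.5 0 8.78; 0 0.3 13 0 8.78; 0 0.3 16.5 0 8.78; 0 0.4 20 0 8.78; 0 0.4 23.5 0 8.78; 0.2 0.5 27 0 8.78; 0.5 0.6 30.5 0 8.78; 0.8 0.7 33.5 0 8.78; 1 0.7 36 0 8.78; 1.2 0.7 37.3 0 8.78; 1.2 0.7 37.3 0 8.78; 1.2 0.7 37.3 0 8.78; 1.2 0.7 37.3 0 8.78"
}}

```text
clock: 20.85
position: [0.5267, -0.4033, 0.1908]
tcp_rot: [174.4, 89.9, 84.3]
force: [-0.6, -0.1, 0.8]
gripper_width: 0.0879
```

Run:
```python
from m import *
np.set_printoptions(precision=4,suppress=True)
d=snap('wrist','w15');s=state();print(s['position'],s['force'],s['gripper_width'],proj(d,[.531,-.4043,.024]))
```

```text
[ 0.5267 -0.4035  0.191 ] [-0.2393 -0.0763  0.6221] 0.08793576140581547 [315.5907 221.5055]
```

View pics/w15.png

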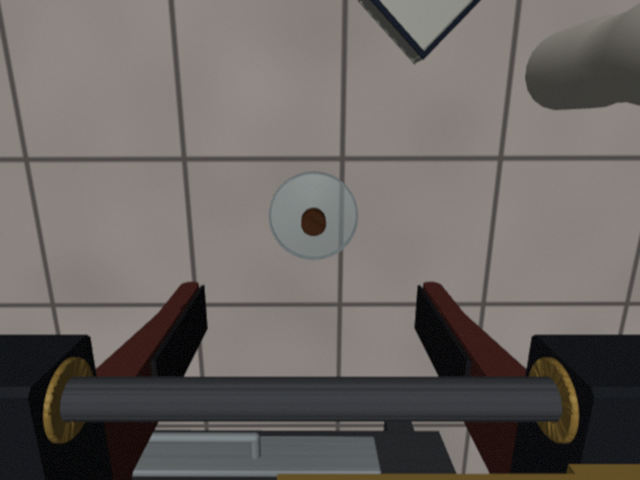

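The lid disc is centred near (313,215), knob at (313,221), clear of grill and bottle.

```bash
cat >> m.py <<'E'
def knob(d,u,v,r=25,zt=None):
    g=d['image'][v-r:v+r,u-r:u+r]; h=cv2.cvtColor(g,cv2.COLOR_RGB2HSV)
    m=cv2.inRange(h,(0,90,10),(20,255,170)); cs,_=cv2.findContours(m,0,1);c=max(cs,key=cv2.contourArea)
    M=cv2.moments(c);return np.array([M['m10']/M['m00'],M['m01']/M['m00']])+[u-r,v-r],np.array(cv2.boundingRect(c))+[u-r,v-r,0,0],g
E
python3 - <<'E'
from m import *
np.set_printoptions(precision=4,suppress=True)
d=load('w15');k=knob(d,313,218);print(k[:2],onz(d,*k[0],.026))
hsv=cv2.cvtColor(d['image'],cv2.COLOR_RGB2HSV).astype(int);g=d['image'].astype(int)
m=((g[:,:,2]-g[:,:,0])>5).astype(np.uint8);mm=np.zeros_like(m);mm[160:270,255:370]=m[160:270,255:370]
mm=cv2.morphologyEx(mm,cv2.MORPH_OPEN,np.ones((3,3),np.uint8))
cs,_=cv2.findContours(mm,0,cv2.CHAIN_APPROX_NONE);c=max(cs,key=cv2.contourArea);e=cv2.fitEllipse(cv2.convexHull(c));print(e,onz(d,*e[0],.006))
print(tri([ray(d,*k[0]),ray(load('scene0'),130.16,228.97),ray(load('top0'),483.06,275.48)]))
E
```

```text
(array([313.017 , 221.6525]), array([302, 209,  23,  26])) [ 0.5289 -0.4039  0.026 ]
((341.2586975097656, 189.97425842285156), (5.885250091552734, 19.24582290649414), 0.3877289295196533) [ 0.5524 -0.3818  0.006 ]
[ 0.5301 -0.4043  0.0271]
```

Emit:
{"api": "step_arm", "payload": {
  "increments": "2 0.1 0 0 8.78; 4.5 0.22 -0.05 0 8.78; 7 0.22 -0.05 0 8.78; 9.5 0.22 -0.05 0 8.78; 11.5 0.22 -0.05 0 6; 13.5 0.22 -0.05 0 5; 14.8 0.22 -0.05 0 5; 15.5 0.22 -0.05 0 5; 15.5 0.22 -0.05 0 5; 15.5 0.22 -0.05 0 5"
}}

```text
clock: 21.9
position: [0.5289, -0.405, 0.0366]
tcp_rot: [61.1, 89.9, -29.2]
force: [0.6, 0.7, 0.5]
gripper_width: 0.0502
```

Run:
```python
from m import *
np.set_printoptions(precision=4,suppress=True)
d=snap('wrist','w16');s=state();print(s['position'],s['force'],s['gripper_width'])
p=proj(d,[.5289,-.4039,.026]).astype(int);k=knob(d,*p,50);print(k[:2],onz(d,*k[0],.026),tri([ray(d,*k[0]),ray(load('w15'),313.02,221.65)]))
```

```text
[ 0.529  -0.4052  0.0369] [ 0.0663 -0.4047 -0.371 ] 0.05023310835669008
(array([310.2252, 296.649 ]), array([288, 270,  45,  54])) [ 0.5291 -0.4038  0.026 ] [ 0.529  -0.4041  0.0252]
```

View pics/w16.png

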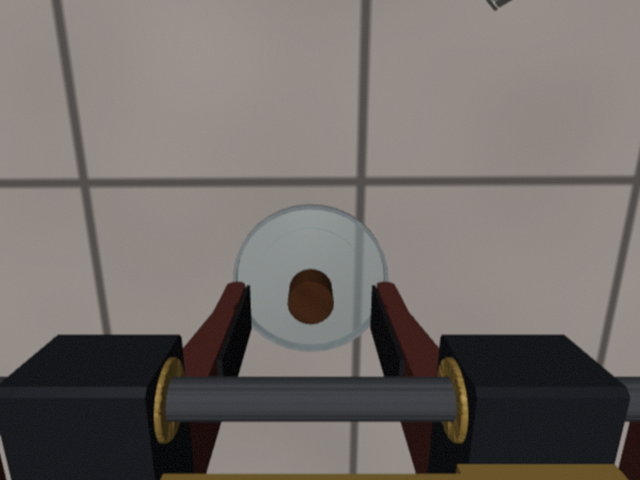

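Knob at (310,297), centred between the fingers; two wrist views give height 0.025 m (expected ~0.024). Lower and grip.

Emit:
{"api": "step_arm", "payload": {
  "increments": "0.5 0 -0.2 0 5; 1 0 -0.2 0 5; 1.5 0 -0.2 0 5; 1.8 0 -0.2 0 5; 2 0 -0.2 0 5; 2 0 -0.2 0 5; 2 0 -0.2 0 5"
}}

```text
clock: 22.65
position: [0.5283, -0.4029, 0.0158]
tcp_rot: [76.0, 90.0, -14.3]
force: [0.3, 0.4, -0.1]
gripper_width: 0.0498
```

Emit:
{"api": "step_arm", "payload": {
  "increments": "0 0.07 0.05 0 4; 0 0.07 0.05 0 3; 0 0.07 0.05 0 2.4; 0 0.07 0.05 0 2.1; 0 0.07 0.05 0 1.5; 0 0.07 0.05 0 1.5; 0 0.07 0.05 0 1.5; 0 0.07 0.05 0 1.5; 0 0.07 0.05 0 1.5",
  "force": 15
}}

```text
clock: 23.55
position: [0.529, -0.4034, 0.0158]
tcp_rot: [-35.4, 90.0, -125.7]
force: [-0.1, 0.3, 1.2]
gripper_width: 0.0197
```

Run:
```python
from m import *
np.set_printoptions(precision=4,suppress=True)
d=snap('wrist','w17');s=state();print(s['position'],s['force'],s['gripper_width'])
p=proj(d,[.5289,-.4039,.026]).astype(int);k=knob(d,*p,30);print(k[:2],onz(d,*k[0],.026))
```

```text
[ 0.529  -0.4034  0.0158] [-0.3584 -0.15    0.3376] 0.01905432353883584
(array([310.1674, 321.2998]), array([284, 291,  54,  60])) [ 0.5292 -0.4037  0.026 ]
```

View pics/w17.png

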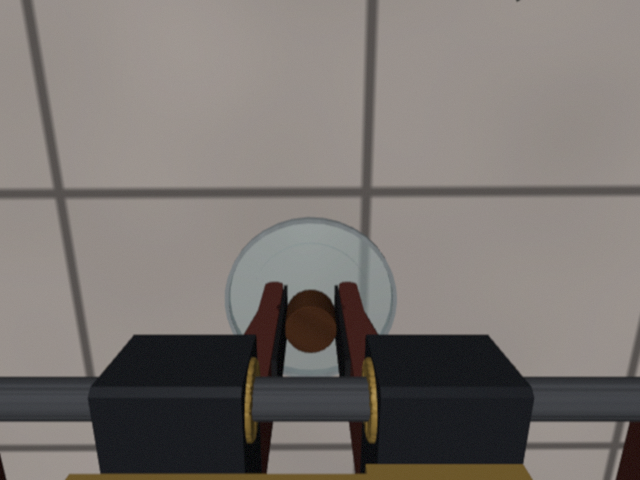

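Knob gripped (19 mm). Lift and carry to above the stack.

Emit:
{"api": "step_arm", "payload": {
  "increments": "-0.5 0 0 0 1.5; -2 0 0 0 1.5; -4.5 0 0 0 1.5; -7.5 0 0 0 1.5; -10.5 0 0 0 1.5; -13.5 0 -1 0 1.5; -16 -0.1 -3 0 1.5; -17 -0.1 -6 0 1.5; -17 -0.2 -9.5 0 1.5; -17 -0.3 -13 0 1.5; -17 -0.4 -16.5 0 1.5; -17 -0.5 -20 0 1.5; -17 -0.5 -23.5 0 1.5; -17 -0.6 -27 0 1.5; -17 -0.7 -30.5 0 1.5; -17 -0.7 -33.5 0 1.5; -17 -0.8 -36 0 1.5; -17 -0.8 -37.1 0 1.5; -17 -0.8 -37.1 0 1.5; -17 -0.8 -37.1 0 1.5"
}}

```text
clock: 25.6
position: [0.5229, -0.0337, 0.1861]
tcp_rot: [22.5, 89.9, -67.9]
force: [0.1, -0.4, -0.5]
gripper_width: 0.0199
```

Run:
```python
from m import *
d=snap('wrist','w18');s=state();print(s['position'],s['force'],s['gripper_width'])
```

```text
[ 0.52289413 -0.03415641  0.18591412] [-0.35647796  0.08513206 -0.86962545] 0.01962293939901056
```

View pics/w18.png

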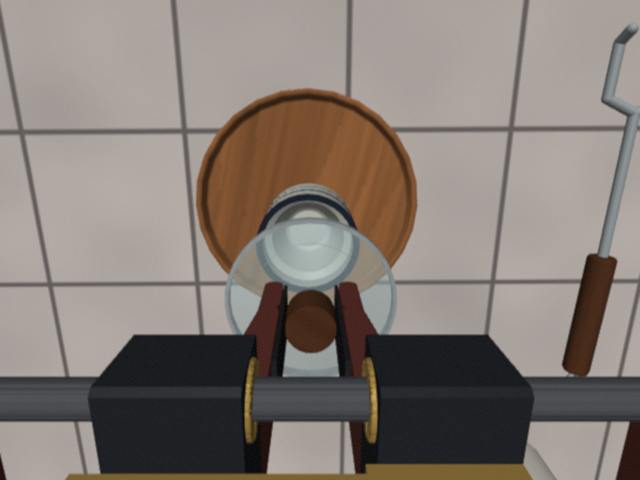

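The lid is level in hand with the stack's rim visible through it near (308,240). Correct ~1.5 mm and lower to ~6 mm above seating.

Emit:
{"api": "step_arm", "payload": {
  "increments": "1 -0.08 -0.06 0 1.5; 2.5 -0.16 -0.12 0 1.5; 4 -0.16 -0.12 0 1.5; 5.2 -0.16 -0.12 0 1.5; 6.2 -0.16 -0.12 0 1.5; 7 -0.16 -0.12 0 1.5; 7.5 -0.16 -0.12 0 1.5; 7.7 -0.16 -0.12 0 1.5; 7.7 -0.16 -0.12 0 1.5; 7.7 -0.16 -0.12 0 1.5"
}}

```text
clock: 26.65
position: [0.5216, -0.0311, 0.1092]
tcp_rot: [88.3, 90.0, -2.0]
force: [-0.5, 1.2, -1.9]
gripper_width: 0.0195
```

Run:
```python
from m import *
d=snap('wrist','w19');s=state();print(s['position'],s['force'],s['gripper_width'])
cv2.imwrite('pics/w19c.png',cv2.resize(d['image'][180:390,180:440,::-1],(780,630))[:600])
```

```text
[ 0.52161986 -0.03110837  0.10922991] [ 0.51749425  0.18360989 -0.98937503] 0.019526906309630023
```

View pics/w19c.png

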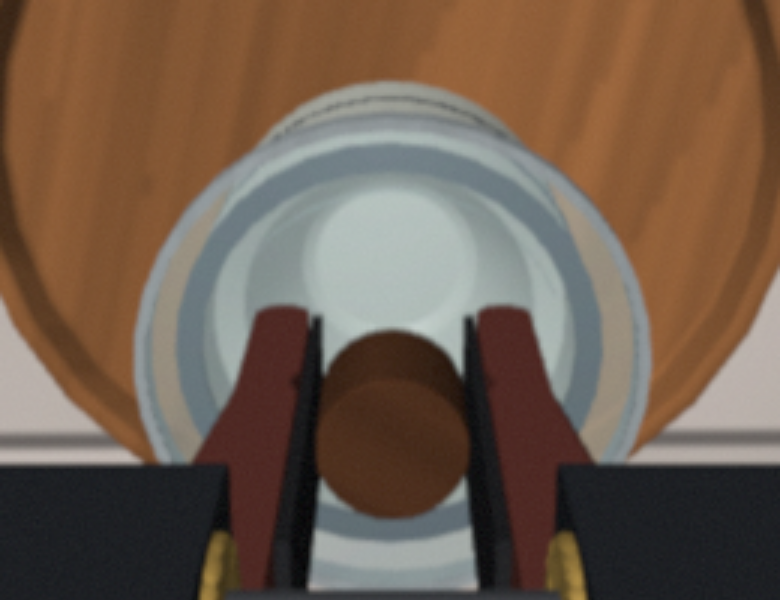

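Emit:
{"api": "step_arm", "payload": {
  "increments": "0 0 0.15 0 1.5; 0.2 0 0.15 0 1.5; 0.35 0 0.15 0 1.5; 0.5 0 0.15 0 1.5; 0.6 0 0.15 0 1.5; 0.7 0 0.15 0 1.5; 0.75 0 0.15 0 1.5; 0.75 0 0.15 0 1.5"
}}

```text
clock: 27.5
position: [0.5212, -0.0326, 0.1012]
tcp_rot: [-95.6, 90.0, 174.1]
force: [-0.7, -0.4, -0.6]
gripper_width: 0.0196
```

Emit:
{"api": "step_arm", "payload": {
  "increments": "0.06 0 0 0 1.5; 0.1 0 0 0 1.5; 0.1 0 0 0 1.5"
}}

```text
clock: 27.8
position: [0.5215, -0.0326, 0.1007]
tcp_rot: [71.3, 90.0, -19.0]
force: [-1.2, 0.1, 4.7]
gripper_width: 0.0192
```

Run:
```python
from m import *
d=snap('wrist','w20');s=state();print(s['position'],s['force'],s['gripper_width'])
cv2.imwrite('pics/w20c.png',cv2.resize(d['image'][180:380,180:440,::-1],(780,600)))
```

```text
[ 0.52148583 -0.03260183  0.10068638] [-0.9700416  -0.1216889   4.74362292] 0.019366587680358392
```

View pics/w20c.png

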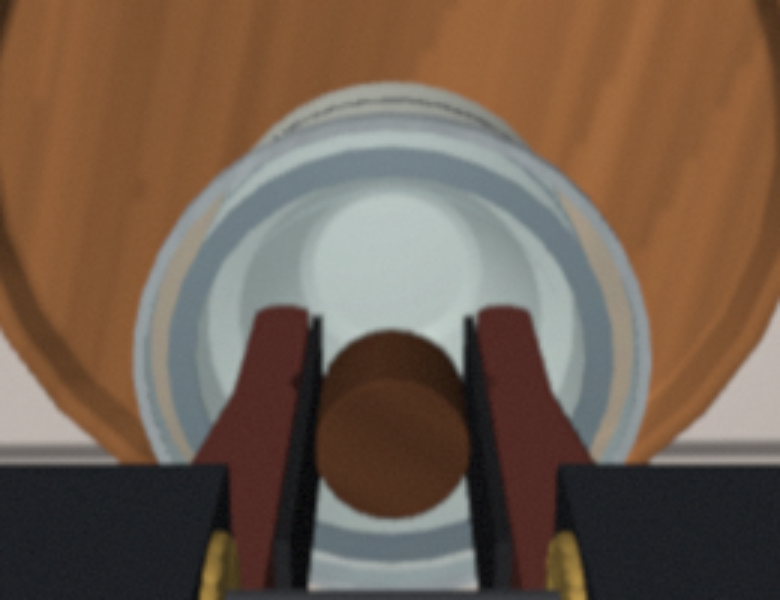

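Seated at the predicted height (0.1007), rim concentric under the glass. Release and rise.

Emit:
{"api": "step_arm", "payload": {
  "increments": "-0.06 0 0 0 1.5; -0.06 0 0 0 2.2; -0.06 0 0 0 3; -0.06 0 0 0 4; -0.06 0 0 0 5; -0.06 0 0 0 5; -1 0 0 0 5; -3 0 0 0 5; -6 0 0 0 5; -9 0 0 0 5; -11 0 2 0 5; -12 0 6 0 5; -12 0 10 0 5; -12 0 13 0 5; -12 0 13 0 5; -12 0 13 0 5; -12 0 13 0 5"
}}

```text
clock: 29.55
position: [0.5207, -0.1611, 0.2206]
tcp_rot: [150.6, 90.0, 60.4]
force: [-0.7, -0.1, -0.5]
gripper_width: 0.0507
```

Run:
```python
from m import *
np.set_printoptions(precision=4,suppress=True)
d=snap('wrist','w21');e=snap('scene','s21');f=snap('top','t21');s=state();print(s['position'],s['force'],s['gripper_width'])
cv2.imwrite('pics/c21.png',np.hstack([cv2.resize(e['image'][170:250,253:333],(400,400),interpolation=cv2.INTER_CUBIC),cv2.resize(f['image'][240:320,288:368],(400,400),interpolation=cv2.INTER_CUBIC)])[:,:,::-1])
p=proj(d,[.5213,-.0331,.111]).astype(int);k=knob(d,*p,30);print(p,k[:2],onz(d,*k[0],.111))
```

```text
[ 0.5208 -0.1612  0.2204] [ 0.2316 -0.4866  0.3689] 0.05007761520076965Traceback (most recent call last):
  File "<stdin>", line 5, in <module>
  File "m.py", line 27, in knob
    g=d['image'][v-r:v+r,u-r:u+r]; h=cv2.cvtColor(g,cv2.COLOR_RGB2HSV)
                                     ~~~~~~~~~~~~^^^^^^^^^^^^^^^^^^^^^
cv2.error: OpenCV(4.12.0) /io/opencv/modules/imgproc/src/color.cpp:199: error: (-215:Assertion failed) !_src.empty() in function 'cvtColor'
```

View pics/c21.png

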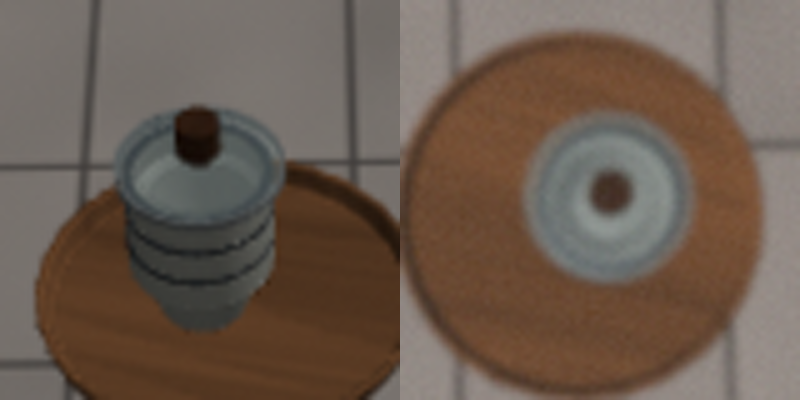

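View pics/s21.png

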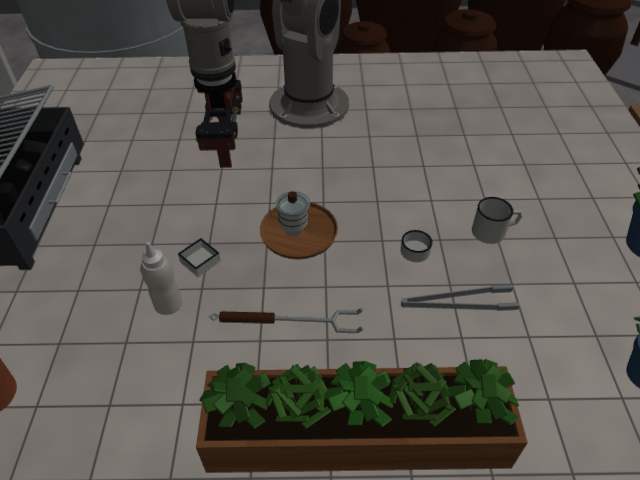

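View pics/w21.png

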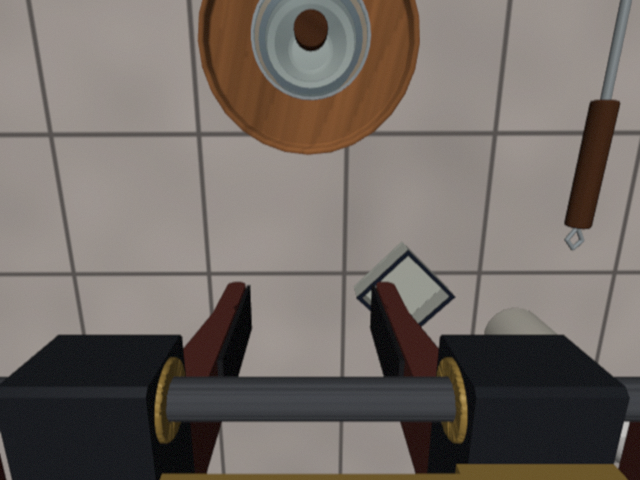

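The lid sits level and concentric, the three collars are evenly stacked, and bystanders are where they were. One last number check, then hand in.

Run:
```python
from m import *
np.set_printoptions(precision=4,suppress=True)
def k(d,x0,x1,y0,y1):
    h=cv2.cvtColor(d['image'],cv2.COLOR_RGB2HSV);m=cv2.inRange(h,(0,70,10),(20,255,120));z=np.zeros_like(m);z[y0:y1,x0:x1]=m[y0:y1,x0:x1]
    cs,_=cv2.findContours(z,0,1);M=cv2.moments(max(cs,key=cv2.contourArea));return M['m10']/M['m00'],M['m01']/M['m00']
e,f,d=load('s21'),load('t21'),load('w21')
a,b,c=k(e,282,305,188,204),k(f,320,340,270,288),k(d,290,332,5,52);print(a,b,c)
print(tri([ray(e,*a),ray(f,*b),ray(d,*c)]),tri([ray(e,*a),ray(d,*c)]))
g0,g1=load('top0')['image'].astype(int),f['image'].astype(int)
for n,(u,v) in dict(dish=(412,244),pot=(214,256),mug=(136,279),lifter=(330,183),tongs=(190,203),bottle=(436,192)).items(): print(n,abs(g0-g1)[v-18:v+18,u-22:u+22].mean().round(2))
hand_in();print('handed in',state()['clock'])
```

```text
(291.9117647058824, 196.49754901960782) (329.7528735632184, 278.12068965517244) (310.4003650240584, 29.13804546208727)
[ 0.5227 -0.0339  0.1117] [ 0.5215 -0.0333  0.1103]
dish 55.85
pot 10.03
mug 8.09
lifter 10.46
tongs 10.25
bottle 9.84
the job is handed in; nothing more can be done
the job is handed in; nothing more can be done
```

All three stepped bowls are nested on the tray with the glass lid on top, and the job is handed in at about 30 s of the 72 s. I put the right-hand bowl on the tray bowl, then the left-hand bowl, then the lid, setting each piece down until it pressed lightly (about 5–7 N) before letting go.

**Checks that agreed:**
- Each piece touched down within about 0.2 mm of its predicted seated height (tool tip at 55.7, 73.4 and 100.7 mm).
- The wrist camera put the stack's axis at (0.521, -0.033), about 13 mm from the tray centre.
- The lid knob measured (0.522, -0.034) at a height of 0.111 m, against about 0.109–0.111 m expected. That is within 2 mm of the stack's axis, and the lid looked level.

**Checks that disagreed or were weak:**
- The scene and top cameras differed from the wrist camera by 2–3 mm, so I relied on the wrist camera for placing.
- A before/after comparison of the top pictures flagged the dish. I put this down to the arm being in front of it, because the final scene and wrist pictures show the dish in its old place.
- The pot, mug, bottle, lifter and tongs showed no visible shift in those pictures. I did not measure any of the bystanders to the millimetre.

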